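# Point out the gas knob left on and its burner

## Task

One of the two knobs on the gas hob has been left turned on: its grip bar lies across the hob (left to right) instead of straight towards the back. Show it without touching anything: with the fingers pointing down and the fingertips no more than about five centimetres above it, point at the middle of that knob for two seconds, then likewise at the middle of the burner it feeds, the one directly behind it on the same side, and finish there, still pointing. Do not point at the other knob or the other burner on the way, and leave everything untouched and where it is.

Things in the scene. Friction and masses are not known exactly. Their poses are not given: they have to be found in the camera images.
- hob: Stainless two-burner gas hob, 300 (its x) x 480 (its y) mm, deck 50 mm above the worktop. Origin: centre of its footprint at worktop height; +x to its back (away from the robot), +y to its left as the robot sees it; turned by up to 0.2 rad. Each burner has a square black pan support, 180 mm wide, its bars' tops 96 mm above the worktop, open in the middle (radius 30 mm).
- left_burner (a point): Middle of the left burner (the larger, cap 84 mm across), on its axis, level with the top of the pan-support bars, 96 mm above the worktop; the cap's top is 20 mm lower. In the hob frame at x +40, y +115 mm. z up.
- right_burner (a point): Middle of the right burner (the smaller, cap 60 mm across), likewise 96 mm above the worktop. In the hob frame at x +40, y -115 mm. z up.
- knob_on_top (a point): Top centre of the knob that is on, 80 mm above the worktop: black disc 46 mm across, 10 mm high, on it a metal grip bar 46 x 12 mm, 20 mm high, black line at one end. The bar lies across the hob within 0.25 rad (point x along the bar, z up). At the hob's front, in its frame at x -110, y +115 or -115 mm (varies), straight in front of the burner it feeds. Turns easily if touched.
- knob_off_top (a point): Top centre of the other, identical knob, which is off: its bar points straight to the back of the hob within about 0.1 rad. 80 mm above the worktop, on the other side of the hob (y -115 or +115 mm).
- shaker: Bystander: loose white china salt shaker with steel cap, 36 mm across, 70 mm tall, standing on the hob's deck between the two knobs. Origin: centre of its underside.
- mug: Bystander: loose white mug, 82 mm across, 92 mm tall, handle, on the worktop to the right of the hob. Origin: centre of its underside.
- crock: Bystander: loose wooden utensil pot, 104 mm across, 140 mm tall, cooking utensils reach to about 320 mm, on the worktop to the left of the hob. Origin: centre of its underside.

How it is judged:
By the outcome, as a careful person would: the job done as asked, in the order asked, and still so for the second after the job is handed in, with the robot touching nothing.
It also fails if it takes over 48 s, if anything falls off the work surface, if the arm or the gripper's body presses on something with over 40 N, if the wrist force passes 120 N, or if a joint passes its speed limit or range.

## Robot

A 7-joint arm with a two-finger parallel gripper is mounted at the origin on the work surface. World frame = base frame: x ahead of the robot, y to its left, z up, the work surface at z = 0. Lengths are in m, angles in rad, forces in N, time in s.
With the tool pointing down it reaches from about 0.425 to 0.825 m from the base axis. Payload 3.6 kg.
Tool frame: the origin (TCP) lies between the finger pads, 19 mm behind the fingertips; this is the grasp point; z points along the fingers, y is the line along which they close (so a half turn about z gives the same grasp; the last joint's range is limited). The gripper opens to 85 mm and grips with 20 to 120 N. Pads are 22 mm wide; open, the fingers measure 114 mm over their backs; the gripper's body (76 mm by 85 mm) begins 54 mm behind the grasp point. The pads swing forward as they close: fully open they stand 13 mm farther back than shut.
Start: joints at [-1.244, 0.615, -0.013, 1.423, 0.008, 1.103, -0.04], TCP at [0.225, 0.61, 0.25] pointing down, gripper open.
Joint ranges: [-3.12, 3.12], [-0.3, 2.06], [-1.34, 1.32], [0.26, 2.42], [-1.36, 4.5], [0.01, 1.98], [-2.84, 2.84]. Speed limits (rad/s): [2.79, 2.79, 3.14, 3.14, 3.14, 3.14, 3.14].

## Interface

Orientations are given as a unit quaternion [w, x, y, z].
In Python, from bench import get_obs, camera, camera_info, sign_off gives the robot as it stands.
- The arm moves only by the tool play_rows, never from a script. Its argument "deltas" is a list of rows, each a list of 3 entries, a list of its own where there are three numbers: the opening, from 0 (shut) to 1 (fully open), then the shift along the tool's x, y, z scaled (see below), then the turn about the tool's z scaled (see below). A call has 1 to 20 rows; each row is the pose to reach, as a shift and turn from the pose commanded when the call began, along the tool's axes at that moment, turning the shorter way round; what a row does not reach only later rows make up. The controller multiplies each number of a shift by 100 mm and each number of a turn by 180 degrees. A row lasts 1/8 s, in which the tool goes at most 62.5 mm and 10.7 degrees, less where a joint would pass 70% of its speed; a pose out of reach is approached as far as the arm can. A call with a number of a shift or a turn outside -1 to 1 is refused whole. A call with a gripper value outside its range is refused whole. The fingers move at their own pace and stop on an object; the grip force is fixed at half the most. Time passes only in rows, so rows that repeat a pose let the fingers close. It gives the time, the measured TCP pose, the force, the opening and the grip force at its end, in the units of the state.
- get_obs(): the state, without advancing time (a new reading comes with each control period).
- camera(name): name is "scene" or "top" or "wrist"; returns (picture, depth): 384x512x3 uint8, red, green, blue; 384x512 float32, m along the optical axis (not along the pixel's ray), 0 where there is no reading.
- camera_info(name): a dict with "fx", "fy", "cx", "cy" (pixels), "cam_to_world" (4x4, takes a point from camera to world coordinates). Camera axes: x right, y up, looking along -z (the intrinsics and any distortion apply to the point x, -y, -z); pixel columns grow to the right and rows downward; lengths in m; the calibration is good to about 2 mm. A picture is of the moment at which its call begins: read the wrist's pose just before it. camera_info takes no time and is no camera call; for the wrist camera it gives the pose at the moment of the call.
- sign_off(): hands the job in; it is judged then, once.
The state is a dict: "time": time; "joint_positions": joint angles; "qd": joint speeds; "joint_efforts": joint torques, N m; "position": TCP position; "tcp_rot": TCP orientation; "contact_force": force on the tool from outside, world axes, zero at the start; "torque": the same for the moment, N m; "opening": opening from 0.0 (shut) to 1.0 (fully open); "grip_force": force on a finger pad.
Only numpy, scipy, OpenCV 4.12 (cv2) and the standard library are available. Lean on these libraries where they do the work, as an engineer would, in place of code of your own. Each camera call takes 0.05 s, during which the arm holds its last target. There are 200 camera calls.

## Working session

There is one attempt and no reset: what is moved stays moved. The work goes in short steps, Python scripts to look and compute and a tool call to move; the robot and the scene stay as the last step left them, time stands still between calls to the robot, and variables do not carry over. Pictures are saved under pics/ and viewed, at most 10 in all, crops included, and the job is handed in when it is done.

Besides the shell and the picture viewer there is one more tool, called after "Call:" as name([rows], argument=value, ...), one row to a line, values as JSON. play_rows: Moves the arm, as the interface text tells. Shifts and turns lie within -1 to 1; 1 stands for 100 mm of shift or 180 degrees of turn. Its arguments: {"type":"object","properties":{"deltas":{"type":"array"}},"required":["deltas"]}

```bash
mkdir -p pics
python3 - <<'E'
from bench import *
import cv2,numpy as np
o=get_obs();print({k:np.round(o[k],3).tolist() for k in("time","position","tcp_rot","opening")})
for n in("top","scene"):
    p,d=camera(n);i=camera_info(n)
    cv2.imwrite(f"pics/{n}0.png",p[:,:,::-1]);np.savez(f"{n}0.npz",p=p,d=d,M=i["cam_to_world"],K=[i["fx"],i["fy"],i["cx"],i["cy"]])
    print(n,i)
E
```

```text
{'time': 0.0, 'position': [0.225, 0.609, 0.249], 'tcp_rot': [-0.0, 0.176, 0.984, -0.001], 'opening': 0.998}
top {'fx': 404.04638744286024, 'fy': 404.04638744286024, 'cx': 254.20309903677378, 'cy': 189.2116199782779, 'cam_to_world': array([[-0.02396092,  0.9806228 , -0.19443457,  0.37938816],
       [-0.99969275, -0.02226808,  0.01088781,  0.05137371],
       [ 0.00634715,  0.19463571,  0.98085506,  1.07175916],
       [ 0.        ,  0.        ,  0.        ,  1.        ]])}
scene {'fx': 466.12972643824014, 'fy': 466.12972643824014, 'cx': 258.8952686449173, 'cy': 198.46150859073035, 'cam_to_world': array([[ 0.8641096 , -0.35794887,  0.35381805,  0.99380449],
       [ 0.50305566,  0.63631792, -0.58483716, -0.66481186],
       [-0.01579896,  0.68335358,  0.72991663,  0.9922918 ],
       [ 0.        ,  0.        ,  0.        ,  1.        ]])}
```

View pics/top0.png

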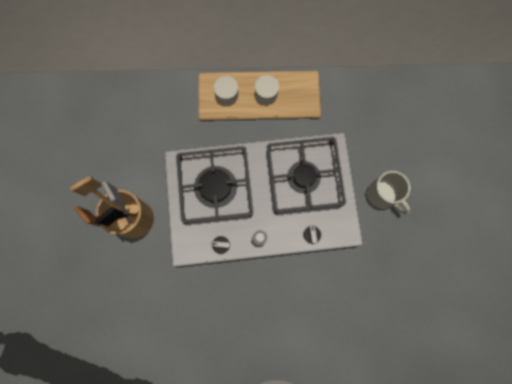

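View pics/scene0.png

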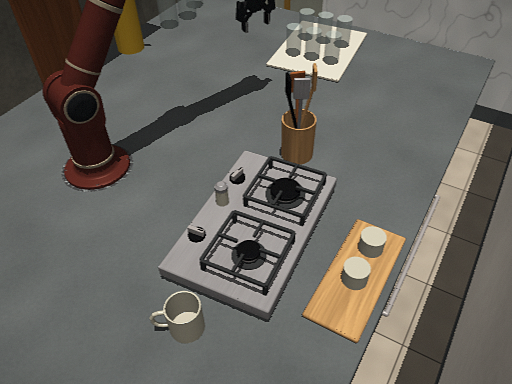

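The top view shows the left knob at (221,244) with its bar across, so it is on. The right knob at (313,235) points back, so it is off. The shaker is at (260,238), the crock at about (122,212) with its utensils leaning left and back, and the burners at (215,186) and (304,176). Next I'll measure the positions.

```bash
cat > h.py <<'E'
import numpy as np,cv2
def load(n):
    z=np.load(n+".npz");return z["p"],z["d"],z["M"],z["K"]
def ray(u,v,h,M,K):
    d=M[:3,:3]@np.array([(u-K[2])/K[0],-(v-K[3])/K[1],-1]);c=M[:3,3]
    return c+d*(h-c[2])/d[2]
def proj(P,M,K):
    q=np.linalg.inv(M)@np.append(P,1);return K[2]+K[0]*q[0]/-q[2],K[3]-K[1]*q[1]/-q[2]
def cloud(d,M,K):
    v,u=np.mgrid[:d.shape[0],:d.shape[1]]
    c=np.stack([(u-K[2])/K[0]*d,-(v-K[3])/K[1]*d,-d],-1)
    return c@M[:3,:3].T+M[:3,3]
E
python3 - <<'E'
from h import *
p,d,M,K=load("top0");W=cloud(d,M,K)
# deck: depth points at 50 mm, min-area rectangle
m=((abs(W[...,2]-.05)<.012)&(d>0)).astype(np.uint8)
m[:120]=0;m=cv2.morphologyEx(m,cv2.MORPH_OPEN,np.ones((5,5)))
c=max(cv2.findContours(m,0,2)[0],key=cv2.contourArea)[:,0]
P=np.array([ray(u,v,.05,M,K)[:2] for u,v in c]).astype(np.float32)
r=cv2.minAreaRect(P);print("hob rect",r)
b=cv2.boxPoints(r);e=[b[1]-b[0],b[2]-b[1]];L=max(e,key=np.linalg.norm);L=L*np.sign(L[1])
y=L/np.linalg.norm(L);x=np.array([y[1],-y[0]]);o=np.array(r[0]);print("yaw",np.arctan2(x[1],x[0]))
for n,a,s,h in[("Lknob",-.11,.115,.08),("Rknob",-.11,-.115,.08),("Lb",.04,.115,.076),("Rb",.04,-.115,.076)]:
    q=o+a*x+s*y;print(n,q.round(4),np.round(proj([*q,h],M,K),1))
# black blobs
g=p.max(2)
for n,(u,v,R,h) in dict(Lk=(221,244,16,.06),Rk=(313,235,16,.06)).items():
    s=g[v-R:v+R,u-R:u+R]; k=(s<60).astype(np.uint8)
    cc=max(cv2.findContours(cv2.morphologyEx(k,cv2.MORPH_CLOSE,np.ones((7,7))),0,2)[0],key=cv2.contourArea)
    (cu,cv_),rr=cv2.minEnclosingCircle(cc);print(n,cu+u-R,cv_+v-R,rr,ray(cu+u-R,cv_+v-R,h,M,K).round(4))
k=(d>0)&(W[...,2]>.1);
for z0 in(.1,.15,.2,.25,.3):
    q=W[k&(W[...,2]>z0)&(W[...,1]>.2)&(W[...,1]<.6)&(W[...,0]>.3)&(W[...,2]<.4)]
    print(z0,len(q),q.min(0).round(3) if len(q) else"",q.max(0).round(3) if len(q) else "")
cv2.imwrite("pics/crop.png",cv2.resize(p[130:270,160:360,::-1],None,fx=4,fy=4,interpolation=2))
E
```

```text
hob rect ((0.5600075721740723, 0.02198745310306549), (0.29887470602989197, 0.4781443774700165), 4.975857257843018)
yaw 0.0868451
Lknob [0.4404 0.127 ] [220.  244.6]
Rknob [ 0.4604 -0.1021] [313.5 234.2]
Lb [0.5899 0.14  ] [214.5 185. ]
Rb [ 0.6098 -0.0891] [305.  175.3]
Lk 219.0 248.5 5.02503776550293 [0.4321 0.131  0.06  ]
Rk 308.5 234.5 5.522780418395996 [ 0.4615 -0.0928  0.06  ]
0.1 1963 [0.466 0.306 0.1  ] [0.57  0.409 0.317]
0.15 1347 [0.474 0.311 0.151] [0.563 0.4   0.317]
0.2 1262 [0.474 0.311 0.201] [0.563 0.4   0.317]
0.25 1037 [0.474 0.311 0.25 ] [0.563 0.4   0.317]
0.3 249 [0.517 0.313 0.3  ] [0.562 0.395 0.317]
```

View pics/crop.png

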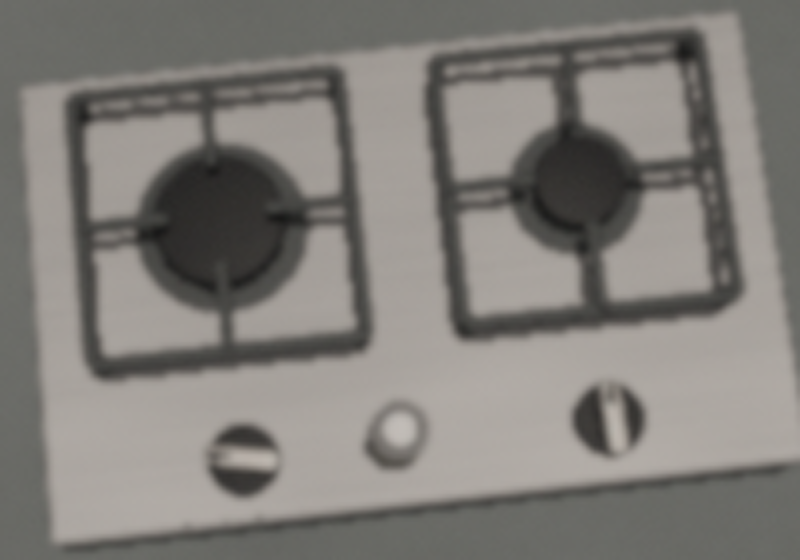

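The left knob is on. Its top centre is at about (0.4405, 0.126) and its burner at (0.590, 0.1395). I'll shut the fingers and swing in towards the base, away from the crock, before heading for the knob.

Call:
play_rows([
  [0,[-0.08,-0.13,0],0],
  [0,[-0.16,-0.26,0],0],
  [0,[-0.24,-0.39,0],0],
  [0,[-0.32,-0.52,0],0],
  [0,[-0.4,-0.65,0],0],
  [0,[-0.48,-0.78,0],0],
])

```text
time: 0.85
position: [0.2434, 0.519, 0.2499]
tcp_rot: [-0.0, 0.176, 0.984, -0.0]
contact_force: [0.1, -0.3, 0.0]
opening: 0.001
grip_force: 0.0
```

Call:
play_rows([
  [0,[-0.09,-0.15,0],0],
  [0,[-0.18,-0.3,0],0],
  [0,[-0.27,-0.45,0],0],
  [0,[-0.36,-0.6,0],0],
  [0,[-0.45,-0.7,0],0],
  [0,[-0.48,-0.78,0],0],
])

```text
time: 1.6
position: [0.2618, 0.4293, 0.2501]
tcp_rot: [0.0, 0.177, 0.984, 0.0]
contact_force: [-0.5, -0.1, 0.7]
opening: -0.001
grip_force: 0.0
```

Call:
play_rows([
  [0,[-0.09,-0.15,0],0],
  [0,[-0.18,-0.3,0],0],
  [0,[-0.27,-0.45,0],0],
  [0,[-0.36,-0.6,0],0],
  [0,[-0.45,-0.7,0],0],
  [0,[-0.48,-0.78,0],0],
])

```text
time: 2.35
position: [0.2798, 0.3395, 0.2501]
tcp_rot: [0.0, 0.177, 0.984, 0.0]
contact_force: [-0.8, -0.2, -0.3]
opening: -0.002
grip_force: 0.0
```

```bash
cat > go.py <<'E'
import sys,numpy as np
from bench import get_obs
from scipy.spatial.transform import Rotation as R
o=get_obs();w,x,y,z=o["tcp_rot"]
T=np.array(eval(sys.argv[1]))
print(o["time"],np.round(o["position"],4),np.round(o["tcp_rot"],3),"open",round(float(o["opening"]),3),"F",np.round(o["contact_force"],1))
print("shift/100mm",(R.from_quat([x,y,z,w]).inv().apply(T-o["position"])*10).round(3))
E
python3 go.py "[.4405,.126,.25]"
python3 - <<'E'
from h import *
p,d,M,K=load("top0")
for u,v,h in[(221.6,244.7,.08),(220.6,244.6,.06),(215,184.6,.076)]:print(ray(u,v,h,M,K).round(4))
E
```

```text
2.35 [0.2798 0.3395 0.2501] [0.    0.177 0.984 0.   ] open -0.002 F [-0.8 -0.2 -0.3]
shift/100mm [-2.249e+00 -1.443e+00  1.000e-03]
[0.4401 0.123  0.08  ]
[0.4416 0.127  0.06  ]
[0.5908 0.1387 0.076 ]
```

Call:
play_rows([
  [0,[-0.15,-0.1,0],0],
  [0,[-0.3,-0.2,0],0],
  [0,[-0.45,-0.3,0],0],
  [0,[-0.6,-0.4,0],0],
  [0,[-0.75,-0.48,0],0],
])

```text
time: 2.98
position: [0.3331, 0.269, 0.25]
tcp_rot: [-0.0, 0.176, 0.984, 0.0]
contact_force: [0.5, 0.9, -0.5]
opening: -0.005
grip_force: 0.0
```

Call:
play_rows([
  [0,[-0.15,-0.1,0],0],
  [0,[-0.3,-0.2,0],0],
  [0,[-0.45,-0.3,0],0],
  [0,[-0.6,-0.4,0],0],
  [0,[-0.75,-0.48,0],0],
])

```text
time: 3.6
position: [0.3869, 0.198, 0.25]
tcp_rot: [0.0, 0.176, 0.984, 0.0]
contact_force: [-0.4, 0.2, 0.3]
opening: -0.003
grip_force: 0.0
```

Call:
play_rows([
  [0,[-0.15,-0.1,0],0],
  [0,[-0.3,-0.2,0],0],
  [0,[-0.45,-0.3,0],0],
  [0,[-0.6,-0.4,0],0],
  [0,[-0.75,-0.48,0],0],
  [0,[-0.75,-0.48,0],0],
])

```text
time: 4.35
position: [0.441, 0.1265, 0.25]
tcp_rot: [0.0, 0.177, 0.984, -0.0]
contact_force: [0.1, 0.9, -0.0]
opening: -0.002
grip_force: 0.0
```

```bash
python3 go.py "[.4405,.1255,.132]"
python3 - <<'E'
from bench import *
import cv2,numpy as np
i=camera_info("wrist");p,d=camera("wrist")
cv2.imwrite("pics/w0.png",p[:,:,::-1]);np.savez("w0.npz",p=p,d=d,M=i["cam_to_world"],K=[i["fx"],i["fy"],i["cx"],i["cy"]])
from h import *
p,d,M,K=load("w0");print(i)
print(proj([.4405,.1255,.08],M,K),proj([.59,.139,.076],M,K))
E
```

```text
4.35 [0.441  0.1265 0.25  ] [ 0.     0.177  0.984 -0.   ] open -0.002 F [ 0.1  0.9 -0. ]
shift/100mm [ 1.00e-03 -1.10e-02  1.18e+00]
{'fx': 295.2428515180203, 'fy': 295.2428515180203, 'cx': 258.56762672598535, 'cy': 194.06541641135556, 'cam_to_world': array([[ 3.49112670e-01, -8.86704841e-01, -3.03108675e-01,
         3.63247745e-01],
       [ 9.37080587e-01,  3.30150195e-01,  1.13493713e-01,
         1.56772388e-01],
       [-5.64036315e-04, -3.23659348e-01,  9.46173508e-01,
         3.73953411e-01],
       [ 0.00000000e+00,  0.00000000e+00,  0.00000000e+00,
         1.00000000e+00]])}
(np.float64(256.4684754896397), np.float64(178.2761161529163)) (np.float64(311.0387459235825), np.float64(286.56925064829636))
```

View pics/w0.png

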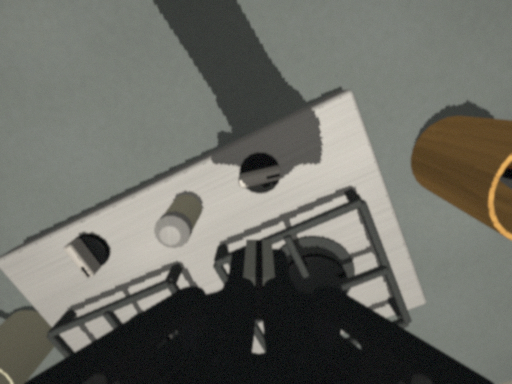

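The wrist view shows the left knob's bar, across the hob, centred near (261,178). My prediction was (256,178), so they agree within about 4 mm. I'll descend to about 32 mm above the knob and hold.

Call:
play_rows([
  [0,[0,0,0.15],0],
  [0,[0,0,0.3],0],
  [0,[0,0,0.45],0],
  [0,[0,0,0.6],0],
])

```text
time: 4.9
position: [0.4397, 0.1286, 0.1896]
tcp_rot: [-0.0, 0.175, 0.985, 0.0]
contact_force: [0.4, -0.6, -0.5]
opening: -0.004
grip_force: 0.0
```

Call:
play_rows([
  [0,[0,0,0.15],0],
  [0,[0,0,0.3],0],
  [0,[0,0,0.45],0],
  [0,[0,0,0.55],0],
  [0,[0,0,0.58],0],
  [0,[0,0,0.58],0],
])

```text
time: 5.65
position: [0.4404, 0.1276, 0.1321]
tcp_rot: [0.0, 0.176, 0.984, 0.0]
contact_force: [0.4, -0.2, 0.3]
opening: -0.001
grip_force: 0.0
```

```bash
python3 go.py "[.4405,.1265,.131]"
python3 - <<'E'
from bench import *
import cv2,numpy as np
from h import *
i=camera_info("wrist");p,d=camera("wrist");K=[i["fx"],i["fy"],i["cx"],i["cy"]];M=i["cam_to_world"]
print(proj([.4405,.1265,.08],M,K),proj([.441,.1265,.113],M,K))
cv2.imwrite("pics/w1.png",p[:,:,::-1])
E
```

```text
5.65 [0.4404 0.1276 0.1321] [0.    0.176 0.984 0.   ] open -0.001 F [ 0.4 -0.2  0.3]
shift/100mm [-0.005 -0.01   0.011]
(np.float64(255.31675303642982), np.float64(228.19227569732737)) (np.float64(254.99128638788042), np.float64(254.87244664247146))
```

View pics/w1.png

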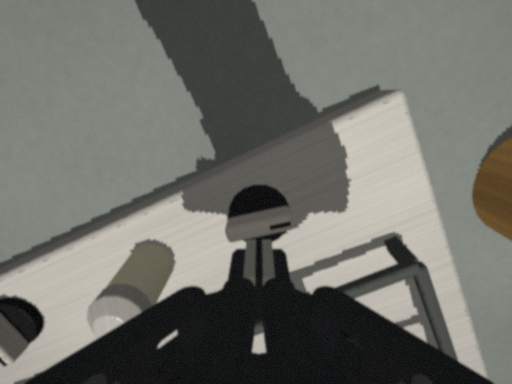

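The fingertips, at about (260,238), hover just over the middle of the on knob's bar, at about (259,222), with nothing touched. I'll hold there, then go on to the burner.

Call:
play_rows([
  [0,[0,0,0],0],
  [0,[0,0,0],0],
  [0,[0,0,0],0],
  [0,[0,0,0],0],
  [0,[0,0,0],0],
  [0,[0,0,0],0],
  [0,[0,0,0],0],
  [0,[0,0,0],0],
  [0,[0,0,0],0],
  [0,[0,0,0],0],
  [0,[0,0,0],0],
  [0,[0,0,0],0],
  [0,[0,0,0],0],
  [0,[0,0,0],0],
  [0,[0,0,0],0],
  [0,[0,0,0],0],
  [0,[0,0,0],0],
  [0,[0,0,0],0],
  [0,[0,0,0],0],
  [0,[0,0,0],0],
])

```text
time: 8.2
position: [0.4404, 0.1273, 0.132]
tcp_rot: [-0.0, 0.176, 0.984, -0.0]
contact_force: [-0.3, -0.3, -0.2]
opening: -0.003
grip_force: 0.0
```

Call:
play_rows([
  [0,[0,0,0],0],
  [0,[0,0,0],0],
  [0,[0,0,0],0],
  [0,[0,0,-0.15],0],
  [0,[0,0,-0.3],0],
  [0,[0,0,-0.4],0],
  [0,[0,0,-0.4],0],
])

```text
time: 9.07
position: [0.4407, 0.1274, 0.1725]
tcp_rot: [0.001, 0.176, 0.984, 0.0]
contact_force: [0.2, -0.8, 0.5]
opening: -0.002
grip_force: 0.0
```

```bash
python3 go.py "[.590,.139,.172]"
```

```text
9.075 [0.4407 0.1274 0.1725] [0.001 0.176 0.984 0.   ] open -0.002 F [ 0.2 -0.8  0.5]
shift/100mm [-1.36   0.626  0.008]
```

Call:
play_rows([
  [0,[-0.14,0.06,0],0],
  [0,[-0.28,0.12,0],0],
  [0,[-0.42,0.19,0],0],
  [0,[-0.56,0.25,0],0],
  [0,[-0.68,0.31,0],0],
])

```text
time: 9.7
position: [0.5151, 0.1327, 0.1713]
tcp_rot: [-0.001, 0.176, 0.984, -0.0]
contact_force: [-0.3, 0.0, 0.6]
opening: 0.003
grip_force: 0.0
```

Call:
play_rows([
  [0,[-0.14,0.06,0],0],
  [0,[-0.28,0.12,0],0],
  [0,[-0.42,0.19,0],0],
  [0,[-0.56,0.25,0],0],
  [0,[-0.68,0.31,0],0],
  [0,[-0.68,0.31,0],0],
  [0,[-0.68,0.31,0.12],0],
  [0,[-0.68,0.31,0.24],0],
  [0,[-0.68,0.31,0.24],0],
])

```text
time: 10.82
position: [0.5879, 0.1381, 0.1463]
tcp_rot: [-0.002, 0.176, 0.984, -0.001]
contact_force: [0.0, 0.2, 0.0]
opening: -0.0
grip_force: 0.0
```

```bash
python3 go.py "[.590,.139,.148]"
python3 - <<'E'
from bench import *
import cv2
p,d=camera("scene");cv2.imwrite("pics/s1.png",cv2.resize(p[100:340,130:390,::-1],None,fx=2.5,fy=2.5))
E
```

```text
10.825 [0.5879 0.1381 0.1463] [-0.002  0.176  0.984 -0.001] open -0.0 F [0.  0.2 0. ]
shift/100mm [-0.017  0.016 -0.018]
```

View pics/s1.png

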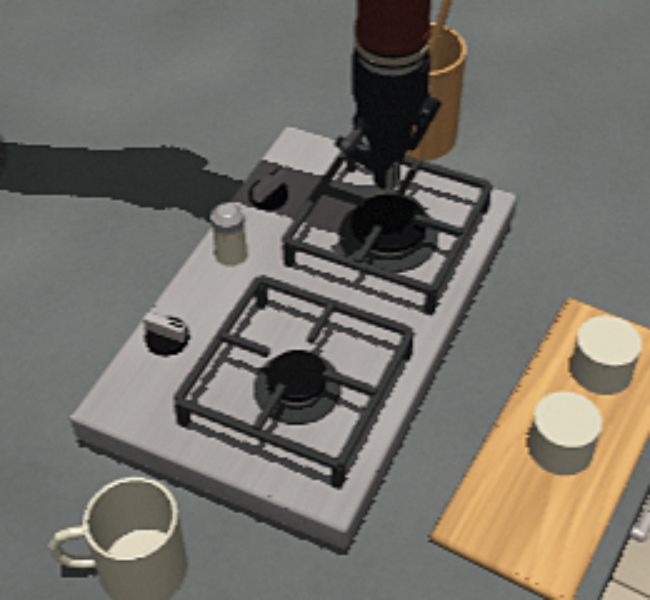

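The closed fingers point down over the left burner, with the tips near (390,185) in the crop and the cap at (388,220). The shaker, knobs and mug haven't moved. I'll hold for more than two seconds and then hand in.

Call:
play_rows([
  [0,[-0.02,0.01,0],0],
  [0,[-0.02,0.01,0],0],
  [0,[-0.02,0.01,0],0],
  [0,[-0.02,0.01,0],0],
  [0,[-0.02,0.01,0],0],
  [0,[-0.02,0.01,0],0],
  [0,[-0.02,0.01,0],0],
  [0,[-0.02,0.01,0],0],
  [0,[-0.02,0.01,0],0],
  [0,[-0.02,0.01,0],0],
  [0,[-0.02,0.01,0],0],
  [0,[-0.02,0.01,0],0],
  [0,[-0.02,0.01,0],0],
  [0,[-0.02,0.01,0],0],
  [0,[-0.02,0.01,0],0],
  [0,[-0.02,0.01,0],0],
  [0,[-0.02,0.01,0],0],
  [0,[-0.02,0.01,0],0],
  [0,[-0.02,0.01,0],0],
  [0,[-0.02,0.01,0],0],
])

```text
time: 13.38
position: [0.5916, 0.1386, 0.148]
tcp_rot: [-0.0, 0.176, 0.984, -0.0]
contact_force: [-0.1, 0.0, 0.5]
opening: 0.003
grip_force: 0.0
```

Call:
play_rows([
  [0,[0,0,0],0],
  [0,[0,0,0],0],
  [0,[0,0,0],0],
  [0,[0,0,0],0],
  [0,[0,0,0],0],
  [0,[0,0,0],0],
])

```text
time: 14.12
position: [0.5916, 0.1386, 0.148]
tcp_rot: [-0.0, 0.176, 0.984, -0.0]
contact_force: [0.1, 0.7, 0.3]
opening: 0.001
grip_force: 0.0
```

```bash
python3 go.py "[.590,.139,.148]"; python3 -c "from bench import *; print(sign_off())"
```

```text
14.125 [0.5916 0.1386 0.148 ] [-0.     0.176  0.984 -0.   ] open 0.001 F [0.1 0.7 0.3]
shift/100mm [ 0.017 -0.002  0.   ]
the job is handed in; nothing more can be done
None
```

The left knob was the one on; I pointed at its middle for about 3 s, then at the left burner's for about 3 s, fingertips about 33 mm above each, touching nothing, and handed in at 14 s, still pointing.

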